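Load the film cartridge and hold the scanner's film dial on fast wind

TASK

Put the dark film cartridge that stands on the counter upright into the slot of the microfilm scanner, with its film mouth (the end below the bevelled top corner) towards the camera head, all the way down, and let go of it. Then turn the scanner's spring-return film dial clockwise, past its first two clicks to the third (fast wind), and keep it held there: it springs back to stop when let go, so finish while still holding the dial on the third click. Leave the carton, stapler and hole punch where they are.

Things in the scene. Friction and masses are not known exactly. Their poses are not given: they have to be found in the camera images.
- scanner: Desktop microfilm scanner, fixed, mid grey; level base 240 (x) x 380 (y) x 85 mm high. Origin: centre of the underside; -x is its front (operator's side), +y its left. Slot on the left of the deck, dial at the front right. The low take-up cover behind the dial (x 45 to 95, y -180 to -70 mm) rises 20 mm above the deck.
- slot (a point): Centre of the mouth of the cartridge slot, level with the deck 85 mm above the counter, at x +20, y +116 mm in the scanner's frame; axes as the scanner's. The slot is a well 29 mm in x and 106 mm in y, 50 mm deep (flat floor 35 mm above the counter), with a 4 mm chamfer round the mouth. A cartridge fully down stands 52 mm above the deck.
- dial (a joint): Dial angle, rad: 0 = stop (rest), growing clockwise seen from above. Clicks at 0.4 (slow), 0.8 (medium), 1.2 (fast, the third); end stop 1.26. Clicks do not hold it: its spring pulls it back to 0 with 0.05 N m at rest to 0.12 at the third click; each click adds up to 0.035 N m. The bar's pointer end points 0.6 rad anticlockwise of the scanner's +x at rest, 0.6 rad clockwise of it at the third click.
- dial_grip (a point): Top centre of the dial, on its vertical axis, 123 mm above the counter, at x -55, y -128 mm in the scanner's frame. An upright dark grip bar 46 mm long, 14 mm thick, 34 mm high, on a flat disc of 52 mm diameter whose top is 89 mm above the counter. The point turns with the dial: x along the bar to the pointer end (white line), y across the 14 mm thickness.
- cartridge: Square film cartridge, dark plastic, 25 (x) x 102 (y) x 102 mm (z), about 130 g, standing on its edge on the counter, loose. Origin: centre of its underside; z up, x across its thickness, y along its length. The film mouth is low in the -y end; the top corner over it is bevelled at 45 degrees (24 mm). The top edge is full height from y -27 to +51 mm.
- cartridge_mouth (a point): The film mouth: on the -y end face of the cartridge, 10 mm above its underside; axes as the cartridge's.
- carton: Flat closed cardboard film carton, 110 x 110 x 32 mm, lying on the counter; to be left alone. Origin: centre of its underside.
- stapler: Black desk stapler, 150 x 36 x 55 mm, on the counter; to be left alone. Origin: centre of its underside, x along its length.
- punch: Two-hole paper punch, 110 mm wide (y), about 100 mm deep (x), 68 mm high, on the counter; to be left alone. Origin: centre of its underside.
- camera_head (a point): Centre of the underside of the camera head, 145 mm above the counter, at x +51, y 0 mm in the scanner's frame; axes as the scanner's. The head is 130 (x) x 66 (y) x 62 mm high, on a rear column, its lens (38 mm wide) reaching down to 126 mm above the counter over the glass film gate.

How it is judged (in metres and radians):
On the way, in this order (a step that is already met when the one before it is completed fails the run):
1. the cartridge stands fully down in the slot, mouth towards the camera head, and is let go (z of cartridge in the frame of scanner below 0.039 m and horizontal distance between cartridge and slot below 0.008 m and y of cartridge_mouth in the frame of scanner below 0.09 m and angle between cartridge's own z axis and vertical below 0.12 rad and contact force between the fingers and cartridge below 0.3 N), for 0.2 s.
2. the film dial is held on the third click (value of joint dial above 1.08 rad and contact force between the fingers and scanner above 0.5 N), for 0.5 s.
At the end, for the whole second after the job is handed in: The fingers hold the dial on its third click (angle above 1.08 rad); the cartridge is untouched, within 4 mm of the slot floor, centred within 8 mm, upright within 0.12 rad, mouth towards the camera head; carton, stapler and punch are within 30 mm of where they were (all of step 1 and all of step 2 and not (velocity of joint dial above 0.3 rad/s) and distance of each of carton, stapler, punch from where it was at the start of the episode below 0.03 m); the arm keeps its last pose, push and grip.
It fails at once if a bystander (carton, stapler or punch) is pushed more than 30 mm (distance of any of carton, stapler, punch from where it was at the start of the episode above 0.03 m).
It also fails if it takes over 56 s, if anything falls off the work surface, if the arm or the gripper's body presses on something with over 40 N, if the wrist force passes 120 N, or if a joint passes its speed limit or range.

ROBOT

A 6-joint arm with a two-finger parallel gripper is mounted at the origin on the work surface. World frame = base frame: x ahead of the robot, y to its left, z up, the work surface at z = 0. Lengths are in mm, angles in rad, forces in N, time in s.
With the tool pointing down it reaches from about 375 to 900 mm from the base axis. Payload 3.1 kg.
Tool frame: the origin (TCP) lies at the very end of the fingers, on their centre line; the grasp point (between the pads) lies 19 mm behind it; z points along the fingers, y is the line along which they close (so a half turn about z gives the same grasp; the last joint's range is limited). The gripper opens to 85 mm and grips with 20 to 120 N. Pads are 22 mm wide; open, the fingers measure 114 mm over their backs; the gripper's body (76 mm by 85 mm) begins 54 mm behind the grasp point. The pads swing forward as they close: fully open they stand 13 mm farther back than shut.
Start: joints at [-1.45, 0.527, 1.433, -0, 1.181, -0.178], TCP at [184.604, -597.091, 231.31] pointing down, gripper open.
Joint ranges: [-3.08, 3.08], [-0.75, 2.2], [0.22, 2.44], [-1.43, 4.57], [0, 2.65], [-2.85, 2.85]. Speed limits (rad/s): [2.79, 2.79, 3.14, 3.14, 3.14, 3.14].

INTERFACE

Orientations are given as a unit quaternion [x, y, z, w].
In Python, from bench import ctrl, cams gives the robot as it stands. The module is installed in compiled form; this text tells all that it offers.
- The arm moves only by the shell command python3 -m jog 'ROWS' [FORCE]. ROWS is JSON, one flat list of numbers, 7 for each row, row after row: the turn, a rotation vector about the tool's x, y, z in degrees, then the shift along the tool's x, y, z in cm, then the closure, from -1 (fully open) to 1 (shut), so that 0 is half open. In form: [rx, ry, rz, dx, dy, dz, gripper, rx, ry, rz, dx, dy, dz, gripper, ...]. A call has 1 to 20 rows; each row shifts and turns the commanded pose from where the row before left it, along the tool's axes as they then stand; what a row does not reach is not made up. A row lasts 1/12 s, in which the tool goes at most 41.7 mm and 7.16 degrees, less where a joint would pass 70% of its speed; a pose out of reach is approached as far as the arm can. A call with a gripper value outside its range is refused whole. The fingers move at their own pace and stop on an object; FORCE is the grip in N (left out, the last holds). Time passes only in rows, so rows that do not move let the fingers close. It gives the time, the measured TCP pose, the force, the opening and the grip force at its end, in the units of the state.
- ctrl.state(): the state, without advancing time (a new reading comes with each control period).
- cams.camera(name): name is "side" or "top"; returns (picture, depth): 480x640x3 uint8, red, green, blue; 480x640 float32, mm along the optical axis (not along the pixel's ray), 0 where there is no reading.
- cams.camera_info(name): a dict with "K" (3x3 intrinsics, pixels), "k1" (the pictures are not rectified: a ray, as slopes to the right and down, at radius r is drawn at 1 + k1 r^2 times it, then the intrinsics apply), "R" (3x3) and "t" (3): a world point X has camera coordinates R X + t. Camera axes: x right, y down, z forward; pixel columns grow to the right and rows downward; lengths in mm; the calibration is good to about 2 mm. A picture is of the moment at which its call begins. camera_info takes no time and is no camera call.
- ctrl.close_job(): hands the job in; it is judged then, once.
The state is a dict: "t": time; "joint_positions": joint angles; "dq": joint speeds; "effort": joint torques, N m; "position": TCP position; "eef_rot": TCP orientation; "force": force on the tool from outside, world axes, zero at the start; "wrist_torque": the same for the moment, N m; "grip_width": finger opening in mm; "grasp_force": force on a finger pad.
Only numpy, scipy, OpenCV 4.12 (cv2) and the standard library are available. Lean on these libraries where they do the work, as an engineer would, in place of code of your own. Each camera call takes 0.05 s, during which the arm holds its last target. There are 200 camera calls.

## Working session

There is one attempt and no reset: what is moved stays moved. The work goes in short steps, Python scripts to look and compute and a shell command to move; the robot and the scene stay as the last step left them, time stands still between calls to the robot, and variables do not carry over. Pictures are saved under pics/ and viewed, at most 10 in all, crops included, and the job is handed in when it is done.

```bash
mkdir -p pics
cat > h.py <<'E'
import numpy as np, cv2
from bench import ctrl, cams
def info(n):
    i=cams.camera_info(n); return np.array(i["K"],float),float(i["k1"]),np.array(i["R"],float),np.array(i["t"],float)
def cloud(n,d):
    K,k1,R,t=info(n); v,u=np.mgrid[:480,:640].astype(np.float32)
    p=cv2.undistortPoints(np.stack([u.ravel(),v.ravel()],1)[:,None].astype(np.float64),K,np.array([k1,0,0,0.]))[:,0]
    z=d.ravel(); P=np.c_[p*z[:,None],z]
    W=(P-t)@R; W[z==0]=np.nan
    return W.reshape(480,640,3)
E
python3 - <<'E'
from h import *
for n in("top","side"):
    p,d=cams.camera(n); cv2.imwrite(f"pics/{n}0.png",p[...,::-1]); np.save(n+"0.npy",cloud(n,d))
    K,k1,R,t=info(n); print(n,K[0],k1,(-R.T@t).round(),R[2].round(2))
print(ctrl.state())
E
```

```text
top [586.83036175   0.         324.69604268] -0.1714681719657313 [3.200e+02 1.000e+00 1.612e+03] [ 0.16  0.02 -0.99]
side [533.23812758   0.         319.58069364] -0.01023584879793542 [-32. 778. 711.] [ 0.53 -0.67 -0.52]
{'t': 0.1, 'joint_positions': array([-1.44950438e+00,  5.28374783e-01,  1.43377910e+00, -1.52489184e-05,
        1.18137309e+00, -1.78525384e-01]), 'dq': array([ 0.00173683, -0.00151381, -0.00254339,  0.00040994, -0.00029307,
       -0.00053601]), 'effort': array([-5.81956956e-04, -4.43305814e+01, -1.78586072e+01, -3.17192716e-04,
        3.90902103e-03,  4.23816118e-06]), 'position': array([ 184.52151667, -596.47249354,  230.42891894]), 'eef_rot': array([ 9.88783827e-01,  1.49350623e-01,  2.06251768e-05, -9.66963033e-04]), 'force': array([-0.0085234 , -0.61330774, -0.12940092]), 'wrist_torque': array([ 0.00432096,  0.03152628, -0.04529217]), 'grasp_force': 0.0, 'grip_width': 85.35715317795942}
```

View pics/top0.png

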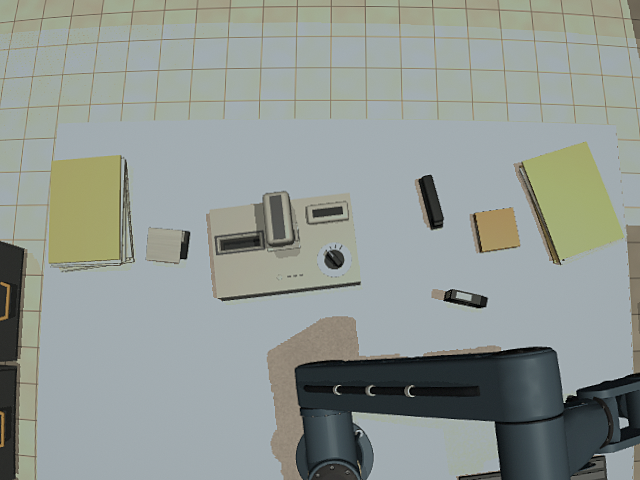

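View pics/side0.png

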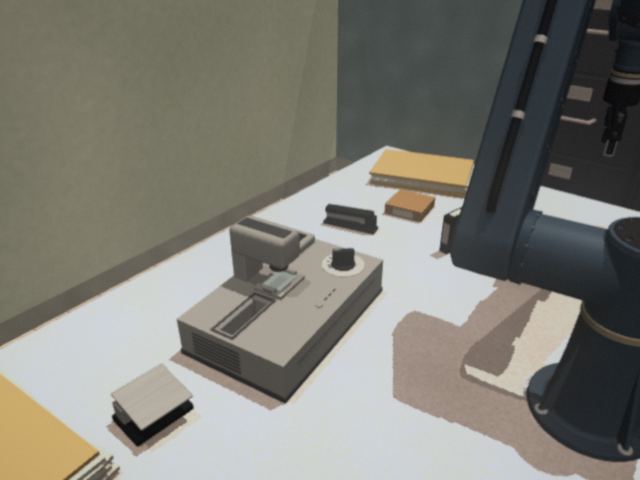

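The top view shows the scanner (210–360, 190–300), the cartridge at about (465,298), the stapler (430,202), the carton (496,230) and the punch (167,245). The side view shows the cartridge partly hidden behind the arm at (447,230).

```bash
cat > m.py <<'E'
from h import *
W=np.load("top0.npy"); im=cv2.imread("pics/top0.png")
def rect(mask,name):
    P=W[mask][:,:2].astype(np.float32); r=cv2.minAreaRect(P); print(name,len(P),np.round(cv2.boxPoints(r),0).tolist(),"c",np.round(r[0],1))
z=W[...,2]; v,u=np.mgrid[:480,:640]
b=(u>425)&(u<500)&(v>280)&(v<315)
print("maxz",np.nanmax(z[b]))
rect(b&(z>90),"cart top"); rect(b&(z>20),"cart all")
b=(u>195)&(u<375)&(v>180)&(v<310)
print("deck z",np.nanmedian(z[b&(z>70)&(z<95)]))
rect(b&(z>75)&(z<95),"deck")
rect((u>315)&(u<350)&(v>240)&(v<275)&(z>108),"dial bar")
rect((u>210)&(u<268)&(v>225)&(v<258)&(z<60)&(z>20),"slot floor")
b=(u>425)&(u<500)&(v>280)&(v<315)
P=W[b&(z>15)]
m=P[:,:2].mean(0); d=np.linalg.svd(P[:,:2]-m,full_matrices=0)[2][0]; s=(P[:,:2]-m)@d; print("dir",d,m)
for a in np.arange(-70,70,6):
    k=(s>=a)&(s<a+6)
    if k.any(): print(a,k.sum(),P[k,2].max().round(),P[k,2].min().round())
K,k1,R,t=info("top")
a=cv2.resize(im[275:320,420:500],None,fx=9,fy=9,interpolation=2); b=cv2.resize(im[225:295,300:380],None,fx=6,fy=6,interpolation=2)
c=np.zeros((600,800,3),np.uint8); a=cv2.resize(a,(480,270)); c[:270,:480]=a; c[:0]=0; b=cv2.resize(b,(370,324)); c[272:596,:370]=b
s=cv2.imread("pics/side0.png")[195:265,425:495]; c[272:596,380:704]=cv2.resize(s,(324,324))
cv2.imwrite("pics/crop1.png",c)
E
python3 m.py
```

```text
maxz 113.91856427588361
cart top 349 [[401.0, -389.0], [427.0, -394.0], [448.0, -302.0], [422.0, -296.0]] c [ 424.8 -345.1]
cart all 526 [[399.0, -397.0], [425.0, -403.0], [448.0, -301.0], [422.0, -295.0]] c [ 423.7 -349.3]
deck z 85.03049108546048
deck 10083 [[422.0, 311.0], [469.0, -66.0], [708.0, -36.0], [660.0, 341.0]] c [564.6 137.4]
dial bar 104 [[505.0, -6.0], [514.0, -17.0], [549.0, 14.0], [540.0, 25.0]] c [527.1   4.1]
slot floor 351 [[556.0, 306.0], [570.0, 205.0], [595.0, 209.0], [580.0, 310.0]] c [575.2 257.5]
dir [0.23873577 0.97108456] [ 422.74384475 -342.23578287]
-64 4 80.0 25.0
-58 19 88.0 18.0
-52 23 94.0 39.0
-46 28 99.0 17.0
-40 23 106.0 40.0
-34 27 107.0 29.0
-28 28 107.0 45.0
-22 34 109.0 26.0
-16 25 108.0 53.0
-10 33 110.0 22.0
-4 29 108.0 20.0
2 31 109.0 17.0
8 26 109.0 42.0
14 31 106.0 26.0
20 32 114.0 35.0
26 29 110.0 20.0
32 28 109.0 15.0
38 50 110.0 15.0
44 36 104.0 16.0
```

View pics/crop1.png

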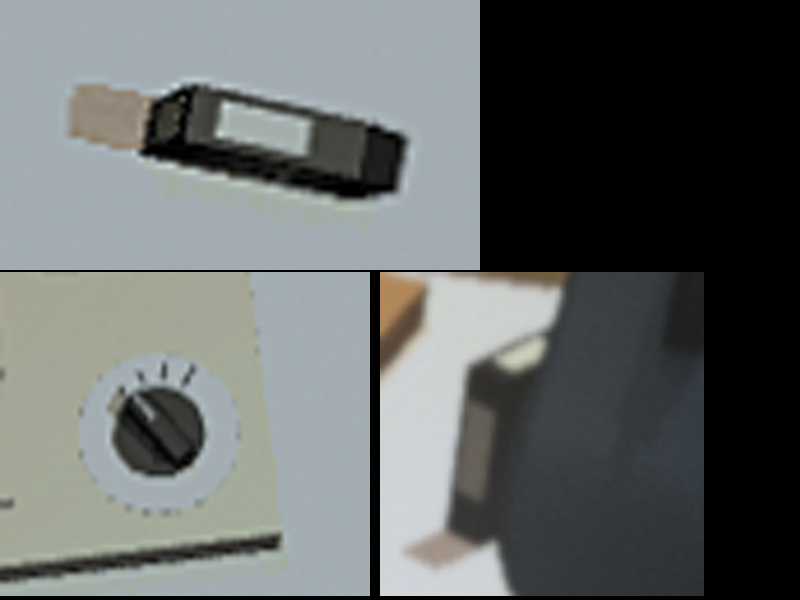

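The crop shows the bevel at the cartridge's right-hand (world −y) end. Its centre is about (424,−349) with yaw −12.7°. The scanner is at about (564.6,137.4) with yaw +7.1°, which puts the slot at about (570,255). The dial is at (526,4) with its bar at 41.5°. I'll move above the cartridge.

```bash
python3 -m jog '[0,0,-6,0,0,0,-1,0,0,-6,0,0,0,-1,0,0,-6,0,0,0,-1,0,0,-6,0,0,0,-1,0,0,-6,0,0,0,-1,0,0,-6,0,0,0,-1,0,0,-6,0,0,0,-1,0,0,-6,0,0,0,-1,0,0,-6,0,0,0,-1,0,0,-6,0,0,0,-1]' 40
python3 -m jog '[0,0,0,2,1.2,0,-1,0,0,0,2,1.2,0,-1,0,0,0,2,1.2,0,-1,0,0,0,2,1.2,0,-1,0,0,0,2,1.2,0,-1,0,0,0,2,1.2,0,-1,0,0,0,2,1.2,0,-1,0,0,0,2,1.2,0,-1,0,0,0,2,1.2,0,-1,0,0,0,2,1.2,0,-1,0,0,0,2,1.2,0,-1,0,0,0,2,1.2,0,-1,0,0,0,2,1.2,0,-1,0,0,0,2,1.2,0,-1,0,0,0,1.4,1.1,0,-1,0,0,0,0,0,2,-1,0,0,0,0,0,2,-1,0,0,0,0,0,2,-1,0,0,0,0,0,0,-1,0,0,0,0,0,0,-1]'
```

```text
t: 0.93
position: [184.6, -596.7, 230.7]
eef_rot: [0.78, 0.626, 0.0, -0.001]
force: [0.1, 0.6, 0.1]
grip_width: 85.3
grasp_force: 0.0
t: 2.6
position: [423.8, -349.4, 170.3]
eef_rot: [0.782, 0.624, 0.0, -0.002]
force: [-0.6, -0.4, 0.3]
grip_width: 85.1
grasp_force: 0.0
```

```bash
python3 -m jog '[0,0,0,0,0,2,-1,0,0,0,0,0,2,-1,0,0,0,0,0,2,-1,0,0,0,0,0,2,-1,0,0,0,0,0,1.2,-1,0,0,0,0,0,1,-1,0,0,0,0,0,0,-1]'
python3 -m jog '[0,0,0,0,0,0,0,0,0,0,0,0,0,0,0,0,0,0,0,0.3,0,0,0,0,0,0,0.5,0,0,0,0,0,0,0.6,0,0,0,0,0,0,0.7,0,0,0,0,0,0,0.8,0,0,0,0,0,0,1,0,0,0,0,0,0,1,0,0,0,0,0,0,1,0,0,0,0,0,0,1,0,0,0,0,0,0,1]' 40
```

```text
t: 3.18
position: [424.1, -350.1, 68.6]
eef_rot: [0.782, 0.624, 0.0, -0.001]
force: [0.1, 0.3, 0.5]
grip_width: 85.2
grasp_force: 0.0schema error: expected a multiple of 7 numbers
```

```bash
python3 -m jog '[0,0,0,0,0,0,0, 0,0,0,0,0,0,0.3, 0,0,0,0,0,0,0.4, 0,0,0,0,0,0,0.6, 0,0,0,0,0,0,0.8, 0,0,0,0,0,0,1, 0,0,0,0,0,0,1, 0,0,0,0,0,0,1, 0,0,0,0,0,0,1]' 40
```

```text
t: 3.93
position: [424.4, -350.4, 70.1]
eef_rot: [0.782, 0.624, -0.0, 0.0]
force: [-1.1, 1.1, 6.2]
grip_width: 24.5
grasp_force: 40.9
```

```bash
python3 -m jog '[0,0,0,0,0,-1,1, 0,0,0,0,0,-2,1, 0,0,0,0,0,-2,1, 0,0,0,0,0,-2,1, 0,0,0,0,0,-2,1, 0,0,0,0,0,-2,1, 0,0,0,0,0,-2,1, 0,0,0,0,0,-1,1, 0,0,-5,0,0,0,1, 0,0,-5,0,0,0,1, 0,0,-5,0,0,0,1, 0,0,-4.8,0,0,0,1]'
python3 -m jog '[0,0,0,1,0.2,0,1, 0,0,0,2,0.3,0,1, 0,0,0,2,0.3,0,1, 0,0,0,2,0.3,0,1, 0,0,0,2,0.3,0,1, 0,0,0,2,0.3,0,1, 0,0,0,2,0.3,0,1, 0,0,0,2,0.3,0,1, 0,0,0,2,0.3,0,1, 0,0,0,2,0.3,0,1, 0,0,0,2,0.3,0,1, 0,0,0,2,0.3,0,1, 0,0,0,2,0.3,0,1, 0,0,0,2,0.3,0,1, 0,0,0,2,0.3,0,1, 0,0,0,2,0.3,0,1]'
python3 -m jog '[0,0,0,2,0.3,0,1, 0,0,0,2,0.3,0,1, 0,0,0,2,0.3,0,1, 0,0,0,2,0.2,0,1, 0,0,0,2,0.2,0,1, 0,0,0,2,0.2,0,1, 0,0,0,2,0.2,0,1, 0,0,0,2,0.2,0,1, 0,0,0,2,0.2,0,1, 0,0,0,2,0.2,0,1, 0,0,0,2,0.2,0,1, 0,0,0,2,0.2,0,1, 0,0,0,2,0.2,0,1, 0,0,0,2,0.2,0,1, 0,0,0,1,0,0,1, 0,0,0,0,0,0,1, 0,0,0,0,0,0,1]'
python3 - <<'E'
from h import *
for n in("top","side"):
    p,d=cams.camera(n); cv2.imwrite(f"pics/{n}1.png",p[...,::-1]); np.save(n+"1.npy",cloud(n,d))
a=cv2.imread("pics/side1.png");b=cv2.imread("pics/top1.png")
cv2.imwrite("pics/c2.png",np.vstack([a[150:450,80:480],b[150:450,120:520]]))
E
```

```text
t: 4.93
position: [424.1, -349.6, 209.1]
eef_rot: [0.661, 0.75, 0.0, -0.0]
force: [0.6, 0.3, -1.4]
grip_width: 24.0
grasp_force: 40.0
t: 6.27
position: [432.5, -34.9, 209.2]
eef_rot: [0.664, 0.748, -0.0, -0.001]
force: [-1.0, 0.3, -1.2]
grip_width: 24.5
grasp_force: 40.1
t: 7.68
position: [428.0, 254.8, 209.1]
eef_rot: [0.662, 0.749, -0.001, -0.0]
force: [-0.6, -0.4, -1.3]
grip_width: 24.1
grasp_force: 40.1
```

View pics/c2.png

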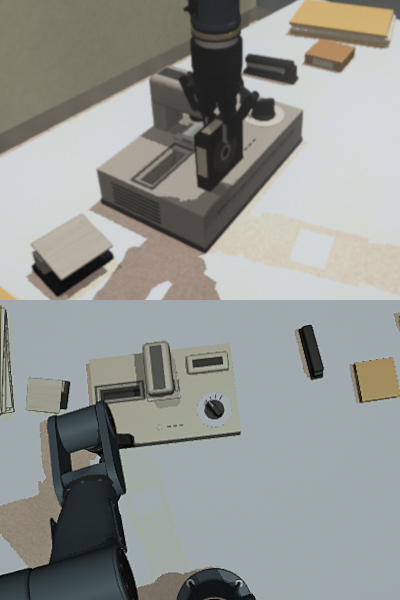

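The cartridge is held upright with its +y end towards the side camera, and the slot is clear. I'll refine the cartridge and slot positions from the depth clouds.

```bash
cat > m2.py <<'E'
from h import *
s=ctrl.state(); tcp=s["position"]; print(tcp)
yaw=np.radians(7.1); A=np.array([[np.cos(yaw),np.sin(yaw)],[-np.sin(yaw),np.cos(yaw)]])
pc=lambda v:np.percentile(v,[0,2,10,50,90,98,100]).round(1)
W=np.load("side1.npy").reshape(-1,3); L=(W[:,:2]-tcp[:2])@A.T
k=(abs(L[:,0])<25)&(abs(L[:,1])<70)&(W[:,2]>125)&(W[:,2]<185)
print("cart rel tcp",k.sum(),"x",pc(L[k,0]),"y",pc(L[k,1]),"z",pc(W[k,2]))
e=k&(L[:,1]>40); print("end face x",pc(L[e,0]),"y",pc(L[e,1]))
e=k&(abs(L[:,1])<35); q=np.polyfit(L[e,1],L[e,0],1); print("side face",q, "tilt",np.polyfit(W[e,2],L[e,0],1))
for n in("top0","side0","side1"):
    W=np.load(n+".npy"); L=(W[...,:2]-[564.6,137.4])@A.T; z=W[...,2]
    d=(abs(z-85)<4)
    # deck outer edges
    ed=d&(L[...,0]>-110)&(L[...,0]<110)
    h=(abs(L[...,0]-20)<26)&(abs(L[...,1]-116)<65)&(z<81)&(z>20)
    print(n,"deck x",pc(L[...,0][d&(abs(L[...,1])<170)]),"y",pc(L[...,1][d&(abs(L[...,0])<100)&(abs(L[...,1])<230)]),"hole",h.sum(),pc(L[h][:,0]),pc(L[h][:,1]))
E
python3 m2.py 2>/dev/null
```

```text
[428.46782643 254.05115768 209.1479612 ]
cart rel tcp 1015 x [-16.7 -15.7 -15.2 -14.1   1.5   8.6  11.4] y [-51.7 -47.8 -35.6  23.1  51.7  52.6  54.2] z [138.8 140.8 144.8 162.9 180.5 184.  185. ]
end face x [-16.1 -15.5 -14.8  -6.4   7.2   9.8  11.4] y [40.  40.9 44.5 51.  52.3 53.1 54.2]
side face [-7.57114948e-03 -1.44364383e+01] tilt [-1.91053190e-03 -1.41339101e+01]
top0 deck x [-591.6 -116.6 -102.4  -27.8   93.1  114.2  119.1] y [-190.3 -184.6 -157.1   13.5  159.6  183.7  189.7] hole 467 [-3.9  2.3 14.8 28.  36.  41.4 45.5] [ 51.9  62.8  75.3 120.5 164.6 168.8 180.9]
side0 deck x [-633.8 -572.3 -117.   -43.7   76.5  107.9  118.2] y [-191.9 -175.4 -108.7   68.3  174.1  189.2  192.3] hole 548 [ 3.2 14.5 26.3 31.  32.4 33.5 34.6] [ 60.1  61.   62.8 103.6 146.3 158.2 166.7]
side1 deck x [-589.1 -546.4 -119.8  -40.8   87.2  110.7  118.6] y [-192.5 -168.7  -85.9  114.7  181.2  189.8  192.5] hole 542 [ 3.4 14.5 26.2 30.9 32.3 33.1 33.6] [ 59.9  61.   62.7 102.5 143.8 157.2 164.3]
```

```bash
python3 -m jog '[0,0,0,-0.25,1.5,0,1, 0,0,0,-0.3,2,0,1, 0,0,0,-0.3,2,0,1, 0,0,0,-0.3,2,0,1, 0,0,0,-0.3,2,0,1, 0,0,0,-0.25,2,0,1, 0,0,0,-0.25,1.5,0,1, 0,0,0,0,1.1,0,1, 0,0,0,0,0,2,1, 0,0,0,0,0,1.6,1, 0,0,0,0,0,1,1, 0,0,0,0,0,0,1, 0,0,0,0,0,0,1]'
python3 - <<'E'
from h import *
p,d=cams.camera("side"); cv2.imwrite("pics/s3.png",cv2.resize(p[200:400,150:350,::-1],(600,600))); print(ctrl.state()["position"])
E
```

```text
t: 8.87
position: [570.9, 251.8, 162.8]
eef_rot: [0.663, 0.748, -0.001, -0.0]
force: [0.1, 0.5, -0.9]
grip_width: 24.6
grasp_force: 40.0
[571.58204968 252.1998503  163.70610667]
```

View pics/s3.png

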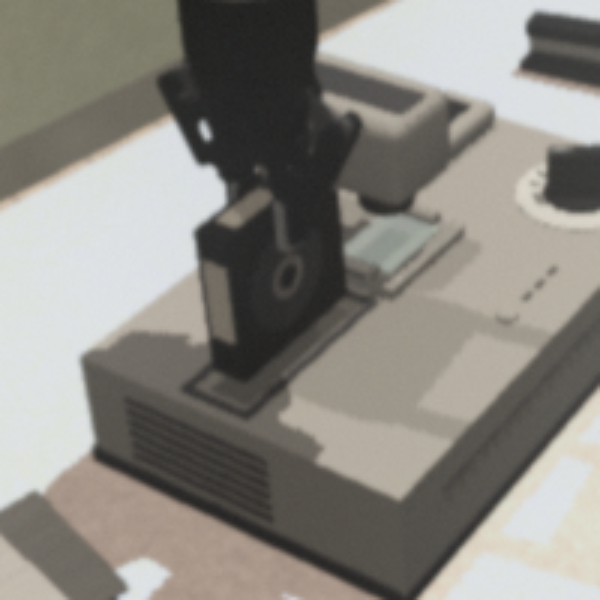

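The cartridge hangs just above the slot and looks aligned with it. I'll lower it in small steps.

```bash
python3 -m jog '[0,0,0,0,0,0.5,1, 0,0,0,0,0,0.5,1, 0,0,0,0,0,0.4,1, 0,0,0,0,0,0.4,1, 0,0,0,0,0,0,1]'
```

```text
t: 9.33
position: [572.1, 253.0, 154.6]
eef_rot: [0.662, 0.749, 0.002, 0.002]
force: [-11.9, -3.1, 41.5]
grip_width: 24.6
grasp_force: 45.9
```

It caught on the rim, and the reaction towards −x and −y says the tool is too far +x. I'll lift and measure where the cartridge is relative to the slot.

```bash
python3 -m jog '[0,0,0,0,0,-0.5,1, 0,0,0,0,0,-0.5,1, 0,0,0,0,0,-0.6,1, 0,0,0,0,0,0,1, 0,0,0,0,0,0,1]'
cat > m3.py <<'E'
from h import *
s=ctrl.state(); tcp=s["position"]
yaw=np.radians(7.1); A=np.array([[np.cos(yaw),np.sin(yaw)],[-np.sin(yaw),np.cos(yaw)]])
T=A@(tcp[:2]-[564.6,137.4]); print(tcp,"tcp in scanner",T)
p,d=cams.camera("side"); cv2.imwrite("pics/s4.png",cv2.resize(p[200:400,150:350,::-1],(600,600)))
W=cloud("side",d).reshape(-1,3); L=(W[:,:2]-[564.6,137.4])@A.T
k=(abs(L[:,0]-20)<30)&(abs(L[:,1]-116)<70)&(W[:,2]>95)&(W[:,2]<138)
e=k&(abs(L[:,1]-T[1])<35)&(L[:,0]<T[0]-5); print("-x face",np.median(L[e,0]),"vs y",np.polyfit(L[e,1],L[e,0],1)[0],"vs z",np.polyfit(W[e,2],L[e,0],1)[0])
e=k&(L[:,1]>T[1]+42)&(abs(L[:,0]-T[0])<9); print("+y face",np.median(L[e,1]),"vs x",np.polyfit(L[e,0],L[e,1],1)[0],"vs z",np.polyfit(W[e,2],L[e,1],1)[0])
h=k&(W[:,2]<110); print("zmin")
W0=np.load("side0.npy").reshape(-1,3); L=(W0[:,:2]-[564.6,137.4])@A.T; z=W0[:,2]
e=(abs(L[:,1]-110)<35)&(z<78)&(z>45)&(abs(L[:,0]-30)<12); print("+x wall",np.median(L[e,0]),np.polyfit(L[e,1],L[e,0],1)[0],e.sum())
e=(abs(L[:,0]-20)<10)&(z<78)&(z>45)&(abs(L[:,1]-63)<12); print("-y wall",np.median(L[e,1]),np.polyfit(L[e,0],L[e,1],1)[0],e.sum())
W0=np.load("side0.npy").reshape(-1,3); e=(abs(L[:,0]+40)<40)&(abs(L[:,1]-60)<80); print("deck z side",np.median(W0[e,2]))
E
python3 m3.py
```

```text
t: 9.75
position: [571.3, 252.7, 160.9]
eef_rot: [0.663, 0.749, -0.0, -0.0]
force: [-0.4, 0.7, -1.8]
grip_width: 24.4
grasp_force: 39.9
[571.27321739 252.65311635 160.89820922] tcp in scanner [ 20.86750213 113.54452877]
-x face 6.950258440356517 vs y -0.00026669768824014357 vs z 0.0009823869611724407
+y face 164.22309425554207 vs x 0.028024874441553622 vs z 0.0264610217649693
zmin
+x wall 31.223086934216997 0.006420697792154635 321
-y wall 62.24626179419269 0.08982586057928363 64
deck z side 86.73222064546566
```

View pics/s4.png

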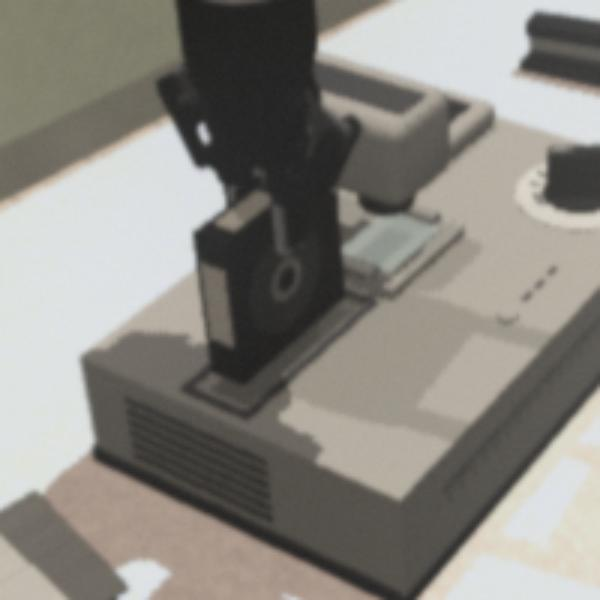

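The picture shows the slot outline with its left corner at (187,385), near corner at (250,412) and right corner at (375,298). The cartridge bottom corners are at (212,370), (243,380) and (345,300). I'll check the offset by intersecting these pixel rays.

Run:
```python
from h import *
K,k1,R,t=info("side"); yaw=np.radians(7.1); A=np.array([[np.cos(yaw),np.sin(yaw)],[-np.sin(yaw),np.cos(yaw)]])
def w(u,v,z):
    p=cv2.undistortPoints(np.array([[[150+u/3,200+v/3]]],float),K,np.array([k1,0,0,0.]))[0,0]
    d=R.T@np.r_[p,1]; c=-R.T@t; return A@((c+d*(z-c[2])/d[2])[:2]-[564.6,137.4])
for z,pts in((85,[(187,385),(250,412),(375,298)]),(91,[(212,370),(243,380),(345,300)])):
    q=[w(*p,z) for p in pts]; print(z,np.round(q,1).tolist(),"centre",((q[0]+q[2])/2).round(1))
```

```text
85 [[40.2, 176.2], [-7.8, 175.7], [-6.6, 47.3]] centre [ 16.8 111.8]
91 [[31.2, 162.9], [9.3, 160.5], [3.8, 65.2]] centre [ 17.5 114.1]
```

```bash
python3 -m jog '[0,0,0,-0.05,-0.25,0,1, 0,0,0,0,0,0.4,1, 0,0,0,0,0,0.3,1, 0,0,0,0,0,0.3,1, 0,0,0,0,0,0,1]'
```

```text
t: 10.22
position: [568.4, 253.7, 153.1]
eef_rot: [0.663, 0.748, 0.001, -0.001]
force: [-4.0, 4.0, 11.3]
grip_width: 24.7
grasp_force: 41.9
```

```bash
python3 -m jog '[0,0,0,0.15,-0.15,0,1, 0,0,0,0,0,0.2,1, 0,0,0,0,0,0.2,1, 0,0,0,0,0,0,1]'
```

```text
t: 10.55
position: [567.8, 256.3, 150.9]
eef_rot: [0.663, 0.748, 0.003, -0.001]
force: [-5.4, 7.1, 17.1]
grip_width: 24.4
grasp_force: 43.3
```

```bash
python3 -m jog '[0,0,0,0.2,-0.1,0,1, 0,0,0,0,0,0.2,1, 0,0,0,0,0,0.2,1, 0,0,0,0,0,0,1]'
```

```text
t: 10.88
position: [567.3, 259.6, 147.9]
eef_rot: [0.663, 0.748, 0.005, -0.001]
force: [-5.2, 10.4, 20.8]
grip_width: 24.4
grasp_force: 44.4
```

```bash
python3 -m jog '[0,0,0,0.3,-0.05,0,1, 0,0,0,0.1,0,0,1, 0,0,0,0,0,0.2,1, 0,0,0,0,0,0,1]'
python3 m3.py
```

```text
t: 11.22
position: [566.6, 262.8, 145.2]
eef_rot: [0.663, 0.749, 0.005, -0.0]
force: [-4.0, 7.3, 17.4]
grip_width: 24.5
grasp_force: 44.7
[566.61814767 262.76272966 145.24537092] tcp in scanner [ 17.4976909  124.15199442]
-x face 3.8549335739594937 vs y 0.009206560792909985 vs z -0.014057189474964251
+y face 169.1193052702609 vs x -0.0412140035467013 vs z 0.14528936847034207
zmin
+x wall 31.223086934216997 0.006420697792154635 321
-y wall 62.24626179419269 0.08982586057928363 64
deck z side 86.73222064546566
```

View pics/s4.png

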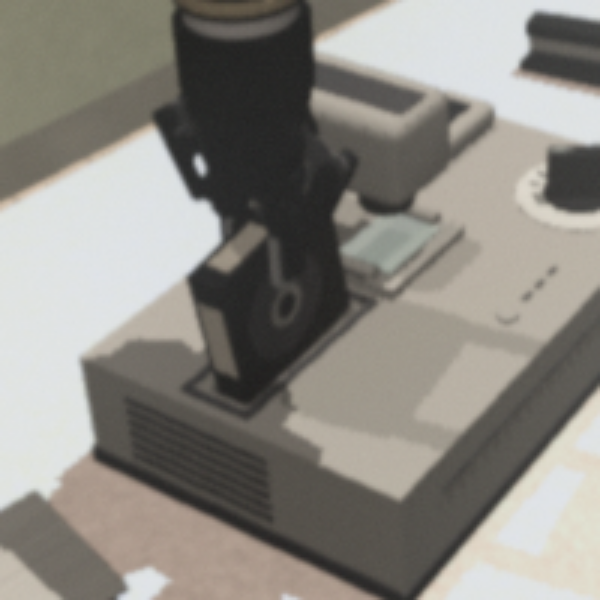

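The cartridge has tilted about 8° in the grip: its +y end is in the slot while its −y end sits on the rim. I'll lift, turn it upright and measure again.

```bash
python3 -m jog '[0,0,0,0,0,-0.6,1, 0,0,0,0,0,-0.8,1, 0,0,0,0,0,-0.8,1, 0,0,0,0,0,-0.8,1, 0,4,0,0,0,0,1, 0,4,0,0,0,0,1, 0,0,0,0,0,0,1, 0,0,0,0,0,0,1]' 60
cat > m4.py <<'E'
from h import *
s=ctrl.state(); tcp=s["position"]
yaw=np.radians(7.1); A=np.array([[np.cos(yaw),np.sin(yaw)],[-np.sin(yaw),np.cos(yaw)]])
T=A@(tcp[:2]-[564.6,137.4]); print(tcp,"tcp in scanner",T)
p,d=cams.camera("side"); cv2.imwrite("pics/s5.png",cv2.resize(p[200:400,150:350,::-1],(600,600)))
W=cloud("side",d).reshape(-1,3); L=(W[:,:2]-[564.6,137.4])@A.T
k=(abs(L[:,0]-20)<30)&(abs(L[:,1]-116)<75)&(W[:,2]>92)&(W[:,2]<145)
e=k&(abs(L[:,1]-118)<35)&(L[:,0]<T[0]-5); X=np.c_[L[e,1]-116,W[e,2]-95,np.ones(e.sum())]; print("-x face [vs y, vs z, at z95]",np.linalg.lstsq(X,L[e,0],rcond=None)[0].round(3))
e=k&(L[:,1]>155)&(abs(L[:,0]-T[0]+3)<8); X=np.c_[W[e,2]-95,np.ones(e.sum())]; c=np.linalg.lstsq(X,L[e,1],rcond=None)[0]
r=abs(X@c-L[e,1])<4; c=np.linalg.lstsq(X[r],L[e,1][r],rcond=None)[0]; print("+y face [vs z, at z95]",c.round(3),r.sum())
W0=np.load("side0.npy").reshape(-1,3); L=(W0[:,:2]-[564.6,137.4])@A.T; z=W0[:,2]
e=(abs(L[:,0]-20)<9)&(abs(L[:,1]-63)<14)&(z<95)&(z>30); o=np.argsort(z[e]); print("-y wall y,z",np.c_[L[e,1],z[e]][o][::6].round(1).tolist())
E
python3 m4.py
```

```text
t: 11.93
position: [564.9, 257.6, 171.1]
eef_rot: [0.662, 0.746, 0.045, -0.052]
force: [-0.1, -0.5, -1.9]
grip_width: 24.5
grasp_force: 59.2
[564.90642603 257.62529677 171.09113513] tcp in scanner [ 15.16410055 119.26552702]
-x face [vs y, vs z, at z95] [ 0.005 -0.015  1.91 ]
+y face [vs z, at z95] [2.00000e-02 1.67036e+02] 124
-y wall y,z [[62.3, 49.7], [62.7, 58.9], [65.2, 62.9], [63.3, 64.7], [62.3, 67.7], [60.2, 69.1], [62.1, 71.6], [63.2, 74.7], [62.9, 76.4], [61.7, 79.3], [62.0, 80.9], [59.2, 82.3], [51.7, 84.1], [60.3, 84.3], [49.5, 84.9], [55.1, 85.5], [62.6, 86.2], [60.2, 86.7], [58.0, 87.2], [60.9, 88.9]]
```

```bash
python3 -m jog '[0,0,0,0,0.25,0,1, 0,0,0,-0.07,0,0.5,1, 0,0,0,-0.07,0,0.5,1, 0,0,0,-0.07,0,0.5,1, 0,0,0,-0.04,0,0.3,1, 0,0,0,0,0,0,1]'; python3 m4.py | head -3
```

```text
t: 12.48
position: [567.1, 259.2, 152.4]
eef_rot: [0.661, 0.747, 0.046, -0.052]
force: [-0.2, 0.1, -1.5]
grip_width: 24.2
grasp_force: 59.5
[567.14339552 259.24193716 152.4441563 ] tcp in scanner [ 17.58373597 120.59327818]
-x face [vs y, vs z, at z95] [ 0.005 -0.006  3.989]
+y face [vs z, at z95] [7.00000e-03 1.68967e+02] 160
```

```bash
python3 -m jog '[0,0,0,-0.15,0,0,1, 0,0,0,-0.05,0,0.3,1, 0,0,0,-0.05,0,0.3,1, 0,0,0,-0.05,0,0.3,1, 0,0,0,0,0,0,1]'
```

```text
t: 12.95
position: [567.0, 257.4, 142.9]
eef_rot: [0.661, 0.747, 0.046, -0.053]
force: [-0.5, -0.3, -1.3]
grip_width: 24.3
grasp_force: 59.5
```

It is entering freely.

```bash
python3 -m jog '[0,0,0,-0.07,0,0.5,1, 0,0,0,-0.07,0,0.5,1, 0,0,0,-0.07,0,0.5,1, 0,0,0,-0.07,0,0.5,1, 0,0,0,0,0,0,1]'
```

```text
t: 13.37
position: [566.7, 257.4, 122.1]
eef_rot: [0.661, 0.747, 0.045, -0.053]
force: [-0.2, -0.4, -1.4]
grip_width: 24.5
grasp_force: 59.4
```

```bash
python3 m4.py | head -3
```

```text
[566.71578159 257.38890991 122.14547876] tcp in scanner [ 16.9303641  118.80731377]
-x face [vs y, vs z, at z95] [ 0.027 -0.087  3.793]
+y face [vs z, at z95] [ -0.    167.577] 162
```

```bash
python3 -m jog '[0,0,0,-0.07,0,0.5,1, 0,0,0,-0.07,0,0.5,1, 0,0,0,-0.03,0,0.2,1, 0,0,0,-0.03,0,0.2,1, 0,0,0,0,0,0,1]'
```

```text
t: 13.83
position: [567.3, 257.5, 108.9]
eef_rot: [0.661, 0.747, 0.046, -0.053]
force: [-0.8, 0.6, -1.0]
grip_width: 24.1
grasp_force: 59.4
```

```bash
python3 -m jog '[0,0,0,-0.03,0,0.2,1, 0,0,0,-0.03,0,0.2,1, 0,0,0,0,0,0,1]'; python3 m4.py | head -3
```

```text
t: 14.08
position: [567.5, 257.5, 105.2]
eef_rot: [0.661, 0.747, 0.046, -0.052]
force: [0.7, 0.6, -1.3]
grip_width: 24.2
grasp_force: 59.4
[567.49679021 257.46578906 105.1551982 ] tcp in scanner [ 17.71488628 118.78706958]
-x face [vs y, vs z, at z95] [ 0.111 -0.065  2.39 ]
+y face [vs z, at z95] [-5.3000e-02  1.6824e+02] 166
```

```bash
python3 -m jog '[0,0,0,-0.03,0,0.2,1, 0,0,0,-0.03,0,0.2,1, 0,0,0,0,0,0,1]'
python3 - <<'E'
from h import *
p,d=cams.camera("side"); W=cloud("side",d).reshape(-1,3)
yaw=np.radians(7.1); A=np.array([[np.cos(yaw),np.sin(yaw)],[-np.sin(yaw),np.cos(yaw)]]); L=(W[:,:2]-[564.6,137.4])@A.T
e=(abs(L[:,0]-17)<9)&(L[:,1]>145)&(L[:,1]<164)&(W[:,2]>110); print("top z near +y end",np.percentile(W[e,2],[50,80,90]))
E
```

```text
t: 14.38
position: [568.1, 257.4, 103.8]
eef_rot: [0.661, 0.747, 0.047, -0.052]
force: [-3.1, -2.4, 11.0]
grip_width: 24.3
grasp_force: 61.0
top z near +y end [137.96384226 138.62128115 139.09194371]
```

Floor contact, and the top is about 52 mm above the deck. I'll release and retreat.

```bash
python3 -m jog '[0,0,0,0,0,-0.1,0.8, 0,0,0,0,0,0,0.5, 0,0,0,0,0,0,0, 0,0,0,0,0,0,-0.5, 0,0,0,0,0,0,-1, 0,0,0,0,0,0,-1, 0,0,0,0,0,0,-1, 0,0,0,0,0,0,-1]'
python3 -m jog '[0,0,0,0,0,-1,-1, 0,0,0,0,0,-2,-1, 0,0,0,0,0,-2,-1, 0,0,0,0,0,-2,-1, 0,0,0,0,0,-2,-1, 0,0,0,0,0,-2,-1, 0,-4,0,0,0,0,-1, 0,-4,0,0,0,0,-1, 0,0,0,0,-2,0,-1, 0,0,0,0,-3,0,-1, 0,0,0,0,-3,0,-1, 0,0,0,0,-3,0,-1, 0,0,0,0,-3,0,-1, 0,0,0,0,0,0,-1]'
python3 - <<'E'
from h import *
p,d=cams.camera("side"); cv2.imwrite("pics/s6.png",cv2.resize(p[200:400,150:350,::-1],(600,600)))
E
```

```text
t: 15.1
position: [567.6, 257.3, 102.1]
eef_rot: [0.661, 0.747, 0.046, -0.052]
force: [-0.1, 0.5, 0.3]
grip_width: 85.2
grasp_force: 0.0
t: 16.27
position: [422.6, 224.0, 211.1]
eef_rot: [0.662, 0.749, -0.004, -0.003]
force: [-0.1, -0.5, -0.7]
grip_width: 85.3
grasp_force: 0.0
```

View pics/s6.png

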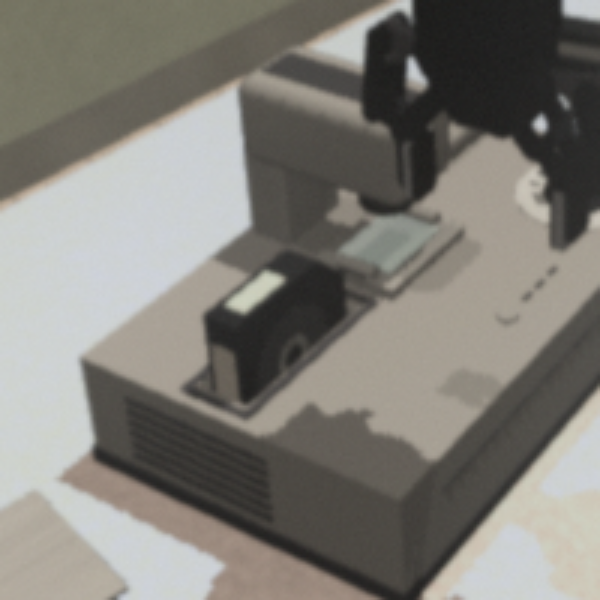

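The cartridge is fully seated with its bevelled end towards the head, and nothing is touching it. Next, the dial.

```bash
python3 -m jog '[0,0,0,-2.3,0,0,-1, 0,0,0,-2.3,0,0,-1, 0,0,0,-2.3,0,0,-1, 0,0,0,-2.3,0,0,-1, 0,0,0,-2.3,0,0,-1, 0,0,0,-2.3,0,0,-1, 0,0,0,-2.3,0,0,-1, 0,0,0,-2.3,0,0,-1, 0,0,0,-2.3,0,0,-1, 0,0,0,-2.4,0,0,-1, 0,0,0,0,1.9,0,-1, 0,0,0,0,1.9,0,-1, 0,0,0,0,1.9,0,-1, 0,0,0,0,1.9,0,-1, 0,0,0,0,0,0,-1]'
python3 -m jog '[0,0,5.6,0,0,0,-1, 0,0,5,0,0,0,-1, 0,0,5,0,0,0,-1, 0,0,5,0,0,0,-1, 0,0,5,0,0,0,-1, 0,0,5,0,0,0,-1, 0,0,5,0,0,0,-1, 0,0,5,0,0,0,-1, 0,0,5,0,0,0,-1, 0,0,5,0,0,0,-1, 0,0,5,0,0,0,-1, 0,0,0,0,0,0,-1, 0,0,0,0,0,0,-1]'
python3 - <<'E'
from h import *
from scipy.spatial.transform import Rotation as Ro
s=ctrl.state(); M=Ro.from_quat(s["eef_rot"]).as_matrix(); p=s["position"]
print(p,"tool y deg",np.degrees(np.arctan2(M[1,1],M[0,1])),"shift cm",(M.T@(np.array([525.8,4.2,95])-p)/10).round(2),s["joint_positions"].round(2))
E
```

```text
t: 17.57
position: [539.8, 4.0, 212.4]
eef_rot: [0.663, 0.749, 0.002, 0.003]
force: [-0.4, -0.5, 0.1]
grip_width: 85.5
grasp_force: 0.0
t: 18.65
position: [534.1, 4.8, 211.6]
eef_rot: [0.935, 0.354, 0.0, 0.0]
force: [0.5, 0.6, -0.2]
grip_width: 85.8
grasp_force: 0.0
[534.13700448   4.79683669 211.62827892] tool y deg -48.50686762356095 shift cm [-0.67 -0.51 11.66] [-0.2   0.43  1.68 -0.    1.03  0.65]
```

```bash
python3 -m jog '[0,0,0,-0.7,-0.5,0,-1, 0,0,0,0,0,2,-1, 0,0,0,0,0,2,-1, 0,0,0,0,0,2,-1, 0,0,0,0,0,2,-1, 0,0,0,0,0,2,-1, 0,0,0,0,0,1,-1, 0,0,0,0,0,0.5,-1, 0,0,0,0,0,0,-1, 0,0,0,0,0,0,-1]'
python3 -m jog '[0,0,0,0,0,0,0, 0,0,0,0,0,0,0.3, 0,0,0,0,0,0,0.5, 0,0,0,0,0,0,0.7, 0,0,0,0,0,0,0.9, 0,0,0,0,0,0,1, 0,0,0,0,0,0,1, 0,0,0,0,0,0,1, 0,0,0,0,0,0,1]' 40
```

```text
t: 19.48
position: [525.8, 4.1, 96.8]
eef_rot: [0.935, 0.353, 0.0, 0.0]
force: [0.5, 0.1, 0.4]
grip_width: 85.4
grasp_force: 0.0
t: 20.23
position: [525.2, 4.7, 96.7]
eef_rot: [0.936, 0.353, -0.0, -0.0]
force: [-1.5, 3.0, 6.0]
grip_width: 13.2
grasp_force: 42.1
```

```bash
python3 -m jog '[0,0,4,0,0,0,1, 0,0,4,0,0,0,1, 0,0,4,0,0,0,1, 0,0,4,0,0,0,1, 0,0,4,0,0,0,1, 0,0,4,0,0,0,1, 0,0,4,0,0,0,1, 0,0,4,0,0,0,1, 0,0,4,0,0,0,1, 0,0,0,0,0,0,1]'
python3 -m jog '[0,0,4,0,0,0,1, 0,0,4,0,0,0,1, 0,0,4,0,0,0,1, 0,0,4,0,0,0,1, 0,0,4,0,0,0,1, 0,0,4,0,0,0,1, 0,0,4,0,0,0,1, 0,0,4,0,0,0,1, 0,0,2,0,0,0,1, 0,0,0,0,0,0,1, 0,0,0,0,0,0,1]'
python3 - <<'E'
from h import *
from scipy.spatial.transform import Rotation as Ro
s=ctrl.state(); M=Ro.from_quat(s["eef_rot"]).as_matrix()
print("turned",np.radians(-48.5)-np.arctan2(M[1,1],M[0,1]),s["wrist_torque"],s["dq"].round(3))
p,d=cams.camera("top"); cv2.imwrite("pics/t7.png",cv2.resize(p[180:310,200:400,::-1],(800,520)))
E
```

```text
t: 21.07
position: [525.7, 3.4, 96.7]
eef_rot: [0.999, 0.047, 0.0, 0.001]
force: [-1.6, -3.3, 5.1]
grip_width: 13.4
grasp_force: 42.0
t: 21.98
position: [525.5, 2.1, 96.7]
eef_rot: [0.969, -0.245, 0.0, 0.002]
force: [-2.6, -8.3, 4.6]
grip_width: 13.1
grasp_force: 42.2
turned 1.219663577142337 [-1.18481643  0.54784465  0.16799281] [ 0.     0.001 -0.    -0.     0.001 -0.004]
```

View pics/t7.png

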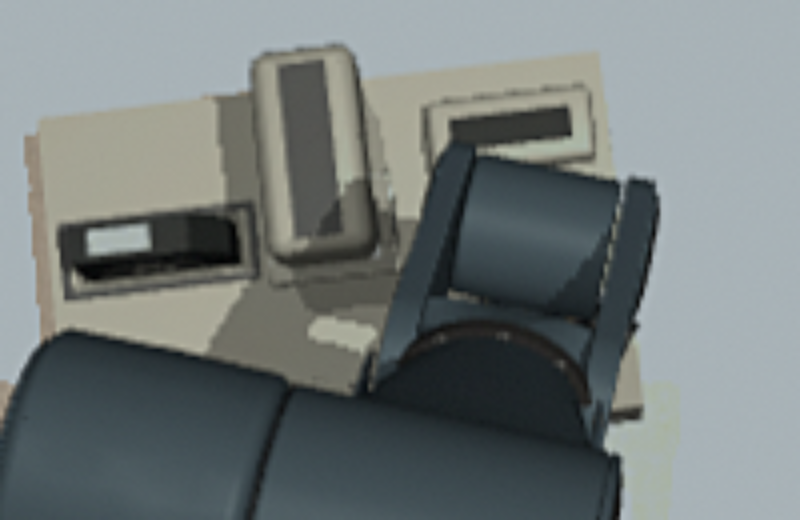

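The cartridge sits in the slot with its bevel towards the head. The dial has turned about 1.22 rad, and the wrist torque of about 0.17 N m matches the spring plus click. I'll hold briefly and hand in.

```bash
python3 -m jog '[0,0,0.5,0,0,0,1, 0,0,0,0,0,0,1, 0,0,0,0,0,0,1, 0,0,0,0,0,0,1, 0,0,0,0,0,0,1, 0,0,0,0,0,0,1, 0,0,0,0,0,0,1, 0,0,0,0,0,0,1, 0,0,0,0,0,0,1, 0,0,0,0,0,0,1, 0,0,0,0,0,0,1, 0,0,0,0,0,0,1]' && python3 -c "
from bench import ctrl
print(ctrl.close_job())"
```

```text
t: 23.03
position: [525.4, 2.1, 96.7]
eef_rot: [0.968, -0.249, 0.0, 0.002]
force: [-3.3, -7.8, 6.3]
grip_width: 13.1
grasp_force: 42.2
the job is handed in; nothing more can be done
None
```

The job is handed in at about 23 s, but no verdict came back: the cartridge is down in the slot with its mouth towards the camera head and released, the dial is held at about 1.22 rad (third click is 1.2), and I made no contact with the carton, stapler or punch.

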